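# Take a board carrier off its barbed hook and slide it before the lens

## Task

The board carrier with the gold board and yellow tab hangs on one of the two barbed hooks of the stand: work it off its hook by raising it, tilting it and backing it over the barb, and leave the blue carrier hanging and the other things on the bench where they are. Stand it upright, fully down in the slot of the sliding holder, without dropping it. Then push the loaded holder by its black knob fully home to its end stop, so that the board stands before the camera lens, and let go.

Things in the scene. Friction and masses are not known exactly. Their poses are not given: they have to be found in the camera images.
- hook_stand: Fixed stand, base 100 x 230 x 12 mm, origin at the centre of its underside. x is level, pointing the way its two hooks point (roughly to the left of the robot), z up. Posts 14 mm square, 147 mm tall at most, at x = -14 to 0, y = +75 and -75 mm. Each carries a hook: level round bar 6 mm thick, axis 140 mm above the bench, from the post to x = 50 mm, where it bends straight up for 38 mm.
- left_barb (a point): Top end of the upright of the hook at the stand's +y side, 178 mm above the bench, bar 6 mm thick (its round end 3 mm higher). The bend lies 38 mm below this point; the level bar runs from there to the post (-x). From this point a red barb 5 mm thick runs back and down, to 5 mm behind the upright (-x) and 9 mm below. Axes as the stand.
- right_barb (a point): The same point of the like hook at the stand's -y side.
- gold_carrier: Loose carrier, 0.11 to 0.19 kg, origin mid bottom edge, z up along it, x its thickness, y its width. Black plate 5 x 90 mm, 66 mm tall, gold board on both faces; above it a neck 46 mm wide up to 110 mm with a closed eye; then a yellow tab. It hangs by the eye's top edge on the level bar of either hook, about 22 mm behind the hook's upright, its x along the hook.
- gold_eye (a point): Centre of the gold carrier's eye, 84 mm above its bottom edge; hole 24 mm wide (y), 36 mm tall. Upright, it is too low to pass the hook's upright. It passes when raised till the bar runs through its middle, tilted about 40 degrees in the hook's plane (top leaning back over the post, foot swinging out), moved out to the bend, then up along the upright and off the top.
- gold_tab (a point): Centre of the gold carrier's yellow tab: 24 mm wide (y), 12 mm thick (x), 110 to 150 mm above the carrier's bottom edge; this point is at 130 mm, 46 mm above the eye's centre. Pinch it from above across its width (y); the fingertips must stay above the neck's shoulders, 20 mm below this point. Axes as the carrier.
- blue_tab (a point): Centre of the grey tab of the like carrier with a blue board, which hangs on the other hook and is left alone.
- stage: Fixed inspection stage: black base 260 x 230 x 10 mm (x -90 to +170 mm), origin on the bench under the rail's middle, z up. The holder slides along y. The camera looks to -x from x = 64 mm (ring light's front) to 166 mm, at y = 55 mm; its top is 102 mm above the bench.
- holder_body (a joint): Travel of the sliding holder along the stage's +y, m: 0 at the loading end, 0.110 fully home at the end stop before the lens. It stays where it is left and takes about 3 N to move. Starts between 0 and 0.035.
- slot (a point): Centre of the floor of the holder's slot, 30 mm above the bench; axes as the stage; moves with the holder. Slot 8 mm wide (x), 100 mm long (y), 24 mm deep; orange flared lips widen it to about 25 mm at 35 mm above its floor. The carrier's bottom edge stands on this floor, its width along y; either face may look at the lens.
- knob (a point): Point on the axis of the holder's upright black knob with red top: 18 mm across, 30 to 80 mm above the bench; this point is 64 mm up. It stands 92 mm from the slot towards the stage's -x (the robot's side) and moves with the holder.
- tape_roll_at (a point): Centre of a yellow tape roll, 72 mm across, 24 mm high, a bystander.
- driver_at (a point): Point on the bench under the middle of a red screwdriver, 150 mm long, a bystander.
- jar_at (a point): Centre of a small white jar, 56 mm across, 75 mm high, a bystander.
- loupe_at (a point): Centre of a black loupe, 44 mm across, 30 mm high, a bystander.
- block_at (a point): Centre of a steel gauge block, 50 x 35 x 20 mm, a bystander.
Things that resemble listed ones, but are neither listed nor needed, are in the scene too. Leave any purple look-alike of the gold_carrier alone.

How it is judged (in metres and radians):
On the way, in this order (a step that is already met when the one before it is completed fails the run):
1. the gold carrier is off its hook (distance between gold_eye and left_barb above 0.09 m and distance between gold_eye and right_barb above 0.09 m), for 0.2 s.
2. it stands fully down in the slot, upright, the holder not yet pushed home (z of gold_eye in the frame of slot between 0.078 and 0.089 m and x of gold_eye in the frame of slot between -0.014 and 0.014 m and y of gold_eye in the frame of slot between -0.01 and 0.01 m and angle between gold_eye's own z axis and vertical below 0.15 rad and value of joint holder_body below 0.08 m), for 0.2 s.
3. the loaded holder is home (z of gold_eye in the frame of slot between 0.078 and 0.089 m and x of gold_eye in the frame of slot between -0.014 and 0.014 m and y of gold_eye in the frame of slot between -0.01 and 0.01 m and angle between gold_eye's own z axis and vertical below 0.15 rad and value of joint holder_body above 0.105 m), for 0.2 s.
At the end, for the whole second after the job is handed in: The gold carrier stands at rest in the holder's slot: eye centre 78 to 89 mm above the slot floor (84 when fully down), within 14 mm of the slot's middle across it and 10 mm along it, leaning less than 0.15 rad; and the holder is home, its travel above 105 of 110 mm (all of step 3 and linear speed of gold_carrier below 0.02 m/s); the robot touches nothing.
It fails at once if the gold carrier is dropped: falling faster than 0.5 m/s while no finger touches it (linear speed of gold_carrier above 0.5 m/s and contact force between the fingers and gold_carrier below 0.05 N).
It fails at once if the blue carrier is taken or knocked: its tab more than 30 mm from its start (distance of blue_tab from where it was at the start of the episode above 0.03 m).
It fails at once if a bystander is pushed more than 40 mm (distance of any of tape_roll_at, driver_at, jar_at, loupe_at, block_at from where it was at the start of the episode above 0.04 m).
It also fails if it takes over 59 s, if anything falls off the work surface, if the arm or the gripper's body presses on something with over 40 N, if the wrist force passes 120 N, or if a joint passes its speed limit or range.

## Robot

A 6-joint arm with a two-finger parallel gripper is mounted at the origin on the work surface. World frame = base frame: x ahead of the robot, y to its left, z up, the work surface at z = 0. Lengths are in mm, angles in degrees, forces in N, time in s.
With the tool pointing down it reaches from about 425 to 1125 mm from the base axis. Payload 14.9 kg.
Tool frame: the origin (TCP) lies on the centre line of the jaws, within the pads' length; the fingertips stand 8 mm ahead of it and the grasp point (between the pads) lies 11 mm behind it; z points along the fingers, y is the line along which they close (so a half turn about z gives the same grasp; the last joint's range is limited). The gripper opens to 91 mm and grips with 3 to 60 N. Pads are 32 mm wide; open, the fingers measure 118 mm over their backs; the gripper's body (76 mm by 178 mm) begins 60 mm behind the grasp point.
Start: joints at [-73.757, 21.709, 99.362, -0, 58.929, -1.908], TCP at [218.065, -665.181, 221.932] pointing down, gripper open.
Joint ranges: [-158.91, 158.91], [-42.39, 125.64], [0.06, 152.35], [-60.88, 240.88], [17.5, 164.5], [-176.32, 176.32]. Speed limits (degrees/s): [108.29, 108.29, 136.94, 180, 180, 180].

## Interface

Orientations are given as [roll, pitch, yaw] about the fixed x, y, z axes, in that order (R = Rz(yaw) Ry(pitch) Rx(roll)).
In Python, from plant import manip gives the robot as it stands.
- The arm moves only by the tool step_arm, never from a script. Its argument "series" is a list that holds one entry, the list of rows, each a list of 6 numbers: the shift along the tool's x, y, z as a fraction of full scale, then the turn, a rotation vector about the tool's x, y, z as a fraction of full scale. A call has exactly 5 rows; each row is the pose to reach, as a shift and turn from the pose commanded when the call began, along the tool's axes at that moment, turning the shorter way round; what a row does not reach only later rows make up. Full scale, the value 1, is 50 cm for a shift and 2 pi rad for a turn. A row lasts 1/8 s, in which the tool goes at most 62.5 mm and 10.7 degrees, less where a joint would pass 70% of its speed; a pose out of reach is approached as far as the arm can. A call with a number of a shift or a turn outside -1 to 1 is refused whole. A call with a gripper value outside its range is refused whole. "grip" is the closure, from 0 (fully open) to 1 (shut), set as the call begins (left out, the last holds). The fingers move at their own pace and stop on an object; "squeeze" is the grip in N (left out, the last holds). Time passes only in rows, so rows that repeat a pose let the fingers close, or fill a call up. It gives the time, the measured TCP pose, the force, the opening and the grip force at its end, in the units of the state.
- manip.read_state(): the state, without advancing time (a new reading comes with each control period).
- manip.grab_frame(name): name is "scene" or "top" or "wrist"; returns (picture, depth): 384x512x3 uint8, red, green, blue; 384x512 float32, mm along the optical axis (not along the pixel's ray), 0 where there is no reading.
- manip.get_calibration(name): a dict with "mtx" (3x3 intrinsics, pixels), "cam_to_world" (4x4, takes a point from camera to world coordinates); the wrist camera has in their place "tool_from_camera" (4x4, takes a point from camera to tool coordinates, whose origin is the TCP and whose axes are the flange's). Camera axes: x right, y down, z forward; pixel columns grow to the right and rows downward; lengths in mm; the calibration is good to about 2 mm. A picture is of the moment at which its call begins: read the wrist's pose just before it. get_calibration takes no time and is no camera call.
- manip.finish_job(): hands the job in; it is judged then, once.
The state is a dict: "t": time; "qpos": joint angles; "qd": joint speeds; "joint_torque": joint torques, N m; "tcp_pos": TCP position; "eef_rot": TCP orientation; "ft_force": force on the tool from outside, world axes, zero at the start; "wrist_torque": the same for the moment, N m; "opening": finger opening in mm; "finger_force": force on a finger pad.
Only numpy, scipy, OpenCV 4.12 (cv2) and the standard library are available. Lean on these libraries where they do the work, as an engineer would, in place of code of your own. Each camera call takes 0.05 s, during which the arm holds its last target. There are 200 camera calls.

## Working session

There is one attempt and no reset: what is moved stays moved. The work goes in short steps, Python scripts to look and compute and a tool call to move; the robot and the scene stay as the last step left them, time stands still between calls to the robot, and variables do not carry over. Pictures are saved under pics/ and viewed, at most 10 in all, crops included, and the job is handed in when it is done.

Besides the shell and the picture viewer there is one more tool, called after "Call:" by a JSON object that holds its "api" and its "payload", one argument or row to a line. step_arm: Moves the arm, as the interface text tells. Its arguments: {"type":"object","properties":{"series":{"type":"array"},"grip":{"type":"number"},"squeeze":{"type":"number"}},"required":["series"]}

```bash
ls; mkdir -p pics
cat > h.py <<'E'
import numpy as np,cv2
from plant import manip
from scipy.spatial.transform import Rotation as R
np.set_printoptions(precision=1,suppress=True)
def grab(n):
    s=manip.read_state()
    p,d=manip.grab_frame(n); c=manip.get_calibration(n)
    K=np.array(c['mtx'])
    if n=='wrist':
        T=np.eye(4);T[:3,:3]=R.from_euler('xyz',s['eef_rot'],degrees=True).as_matrix();T[:3,3]=s['tcp_pos']
        T=T@np.array(c['tool_from_camera'])
    else: T=np.array(c['cam_to_world'])
    v,u=np.mgrid[:384,:512]
    P=np.stack([(u-K[0,2])/K[0,0]*d,(v-K[1,2])/K[1,1]*d,d],-1)@T[:3,:3].T+T[:3,3]
    P[d<=0]=np.nan
    return p,d,P,T,K
def save(p,f,box=None,k=1.5):
    if box: p=p[box[1]:box[3],box[0]:box[2]]
    cv2.imwrite('pics/'+f,cv2.resize(p[...,::-1],None,fx=k,fy=k,interpolation=cv2.INTER_CUBIC))
E
python3 - <<'E'
from h import *
print(manip.read_state())
for n in('scene','top'):
    p,d,P,T,K=grab(n); save(p,n+'1.png'); np.savez('/tmp/'+n,p=p,P=P); print(n,K[0,0],T)
E
```

```text
pics
{'t': 0.0, 'qpos': array([-73.8,  21.7,  99.4,   0. ,  58.9,  -1.9]), 'qd': array([-0. , -0.1, -0.1,  0. , -0. , -0. ]), 'joint_torque': array([  0. , -76.4, -43.4,   0.1,   0. ,  -0. ]), 'tcp_pos': array([ 217.9, -664.8,  221.3]), 'eef_rot': array([-179.9,   -0. ,   18.2]), 'ft_force': array([0.6, 0.3, 0.1]), 'wrist_torque': array([-0., -0.,  0.]), 'finger_force': 0.0, 'opening': 91.19828339735948}
scene 451.337066347923 [[  -0.2    0.8   -0.5 1245.4]
 [   1.     0.2   -0.1  114.6]
 [   0.    -0.6   -0.8 1145.2]
 [   0.     0.     0.     1. ]]
top 373.04646655039056 [[  -0.    -1.     0.1  491.2]
 [  -1.     0.     0.   -33. ]
 [  -0.    -0.1   -1.  1116.1]
 [   0.     0.     0.     1. ]]
```

View pics/scene1.png

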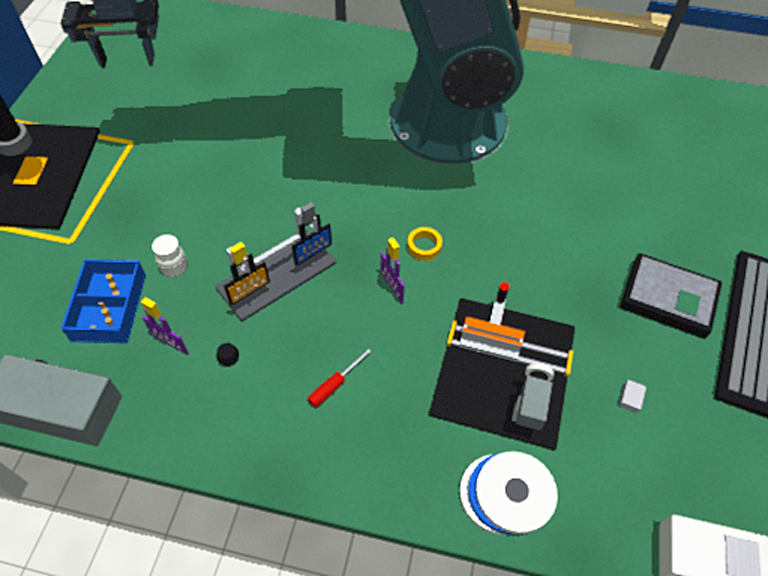

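View pics/top1.png

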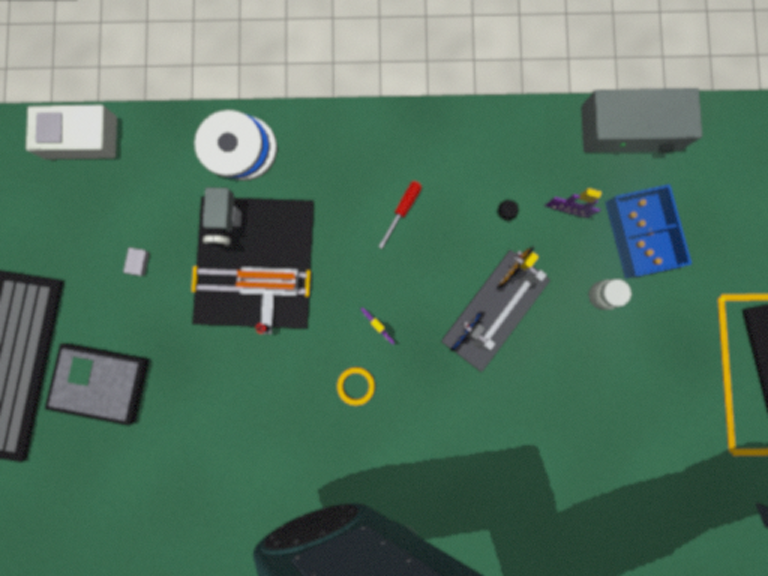

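The scene view shows the gold carrier on the stand's outer hook (tab about (237,252)) and the blue one on the inner hook. The stage has its knob at (503,290), and the purple look-alikes stand nearby. In the top view the stand centre is at (495,310), the gold tab at (531,260), the slot at (267,280) and the knob at (263,328).

Run:
```python
from h import *
def rect(m,P,name):
    q=P[m]; r=cv2.minAreaRect(q[:,:2].astype(np.float32)); print(name,m.sum(),np.array(r[0]),np.array(r[1]),r[2],'z',np.nanmedian(q[:,2]))
for n in('top','scene'):
    D=np.load('/tmp/%s.npz'%n);p=D['p'].astype(int);P=D['P'];r,g,b=p[...,0],p[...,1],p[...,2]
    x,y,z=P[...,0],P[...,1],P[...,2]
    o=P[205,330] if n=='top' else P[180,187]
    print(n,'stand approx',o)
    near=(np.hypot(x-o[0],y-o[1])<170)
    yel=(r>150)&(g>120)&(b<80)
    m=near&yel&(z>120)&(z<240); print('gold yellow',m.sum(),np.nanmean(P[m],0),np.nanmin(P[m],0),np.nanmax(P[m],0))
    m=near&(z>6)&(z<18)&(abs(r-g)<25)&(abs(b-g)<25); m=cv2.erode(m.astype(np.uint8),np.ones((2,2)))>0; rect(m,P,'standbase')
    # red barb
    m=near&(r>120)&(g<70)&(b<70)&(z>120); print('red',m.sum(),P[m][:12])
    m=near&(z>130); 
    for c in P[m&(b>r+30)&(b>g+20)].mean(0,keepdims=True): print('blue board',c)
    c=P[190,178] if n=='top' else P[225,300]
    ns=(np.hypot(x-c[0],y-c[1])<250)
    m=ns&(z>4)&(z<16)&(r<60)&(g<60)&(b<60); m=cv2.erode(m.astype(np.uint8),np.ones((3,3)))>0; rect(m,P,'stage')
    m=ns&(r>180)&(g>70)&(g<150)&(b<80)&(z>40); rect(m,P,'orange'); print(np.nanmin(P[m],0),np.nanmax(P[m],0),np.nanmean(P[m],0))
    m=ns&(r>140)&(g<60)&(b<60)&(z>50); print('knob red',m.sum(),np.nanmean(P[m],0),np.nanmin(P[m],0),np.nanmax(P[m],0))
    m=ns&(r>170)&(g>130)&(b<90)&(z>5)&(z<80); print('endstops',m.sum()); 
    for k in (P[m][:,1]>np.nanmedian(P[ns&(z>4)][:,1]),): print(np.nanmean(P[m][k],0),np.nanmean(P[m][~k],0))
```

```text
top stand approx [ 534.9 -258.9   13.5]
gold yellow 47 [ 607.  -285.3  189. ] [ 596.5 -295.4  176.1] [ 618.  -275.5  193.2]
standbase 1412 [ 528.1 -261.5] [ 95.3 224.9] 51.245819091796875 z 11.370325309480677
red 0 []
blue board [nan nan nan]
stage 3314 [634.2 218.8] [221.7 250.8] 86.8052978515625 z 9.566570398962654
orange 210 [592.8 185.3] [105.5  27.2] 87.0514907836914 z 60.438625492015035
[578.2 132.   51. ] [608.5 238.4  67.9] [593.6 184.9  60. ]
knob red 9 [503.7 187.   80. ] [500.  181.7  78.5] [508.4 193.4  82.1]
endstops 153
[601.4 333.4  21.8] [447.7  49.6  22.7]
scene stand approx [ 522.8 -255.3   13.7]
gold yellow 35 [ 607.9 -287.3  189. ] [ 595.1 -295.1  159. ] [ 616.5 -276.8  196. ]
standbase 978 [ 533.9 -260.9] [ 95.6 225.2] 51.45716094970703 z 12.66320356534095
red 0 []
blue board [nan nan nan]
stage 3324 [636.1 217.5] [221.1 253.7] 86.80122375488281 z 10.254887396569643
orange 299 [551.  183.5] [109.2 116.5] 87.76616668701172 z 60.80209930974752
[492.7 127.9  42.6] [610.9 236.9  81.4] [588.3 183.1  60.6]
knob red 22 [502.  187.5  80.3] [493.1 179.9  77.4] [511.7 194.2  84. ]
endstops 284
[596.8 264.5  45.7] [489.5  74.1  34.1]<stdin>:16: RuntimeWarning: Mean of empty slice.
  ret = um.true_divide(
```

```bash
cat > pl.py <<'E'
# usage: pl.py  x y z tilt yaw [more groups]  -> tool-frame rows from measured pose; pose = Rz(yaw)Ry(tilt)Rx(180)
import sys; from h import *
def Rm(t,y): return R.from_euler('xyz',[180,t,y],degrees=True)
def show(ws):
    s=manip.read_state(); R0=R.from_euler('xyz',s['eef_rot'],degrees=True)
    print('t',s['t'],s['tcp_pos'],s['eef_rot'],'F',s['ft_force'],'open',s['opening'],s['finger_force'],'q',s['qpos'])
    for w in ws:
        d=R0.inv().apply(np.array(w[:3])-s['tcp_pos'])/500; r=(R0.inv()*Rm(*w[3:5])).as_rotvec()/(2*np.pi)
        print([round(float(v),4) for v in [*d,*r]])
if __name__=='__main__':
    a=np.array(sys.argv[1:],float).reshape(-1,5); show(a)
E
python3 pl.py 430 -480 300 0 35  604 -290 300 0 51.3
```

```text
t 0.1 [ 218.  -664.8  221.4] [-179.9   -0.    18.2] F [-0.7 -0.5 -0.3] open 91.4765804778596 0.0 q [-73.8  21.7  99.4  -0.   58.9  -1.9]
[0.5181, -0.2193, -0.1571, -0.0002, -0.0, -0.0468]
[0.9672, -0.472, -0.1568, -0.0001, -0.0, -0.0921]
```

Call:
{"api": "step_arm", "payload": {
  "series": [
    [[0.12, -0.05, -0.1, 0, 0, -0.01], [0.23, -0.1, -0.15, 0, 0, -0.02], [0.34, -0.15, -0.16, 0, 0, -0.03], [0.45, -0.2, -0.16, 0, 0, -0.04], [0.55, -0.25, -0.16, 0, 0, -0.05]]
  ],
  "grip": 0.25,
  "squeeze": 25
}}

```text
t: 0.72
tcp_pos: [434.5, -466.2, 302.0]
eef_rot: [180.0, -0.0, 36.3]
ft_force: [-0.0, -1.0, 1.3]
opening: 68.5
finger_force: 0.0
```

```bash
python3 pl.py 604 -290 300 0 51.3
```

```text
t 0.725 [ 434.5 -466.2  302. ] [180.   -0.   36.3] F [-0.  -1.   1.3] open 68.51880519432756 0.0 q [-49.1  11.3 103.9   0.   64.7   4.6]
[0.4817, -0.0836, 0.0041, 0.0001, 0.0, -0.0418]
```

Call:
{"api": "step_arm", "payload": {
  "series": [
    [[0.12, -0.02, 0, 0, 0, -0.01], [0.24, -0.04, 0, 0, 0, -0.02], [0.36, -0.06, 0.004, 0, 0, -0.03], [0.482, -0.084, 0.004, 0, 0, -0.042], [0.482, -0.084, 0.004, 0, 0, -0.042]]
  ]
}}

```text
t: 1.35
tcp_pos: [605.1, -288.6, 299.4]
eef_rot: [-180.0, -0.0, 51.5]
ft_force: [-0.1, -1.1, 0.6]
opening: 68.6
finger_force: 0.0
```

Run:
```python
from h import *
s=manip.read_state(); print(s['tcp_pos'],s['eef_rot'])
p,d,P,T,K=grab('wrist'); save(p,'w1.png'); np.savez('/tmp/w1',p=p,P=P,d=d); print(T,K[0,0])
```

```text
[ 605.1 -288.6  299.4] [-180.    -0.    51.5]
[[   0.8   -0.6   -0.2  654.9]
 [  -0.6   -0.8   -0.2 -225.9]
 [  -0.     0.3   -1.   461.7]
 [   0.     0.     0.     1. ]] 341.7084604617803
```

View pics/w1.png

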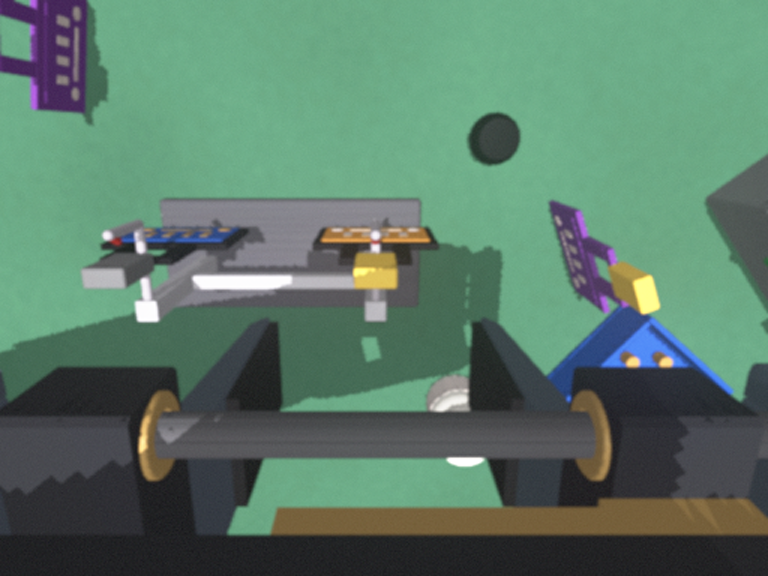

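The wrist view shows the gold tab at (375,270), with its hook's tip at (375,236) and its post at (375,308). The blue carrier is well off to the left.

Run:
```python
from h import *
D=np.load('/tmp/w1.npz');p=D['p'].astype(int);P=D['P'];r,g,b=[p[...,i] for i in range(3)];z=P[...,2]
yaw=np.radians(51.4);ax=np.array([np.cos(yaw),np.sin(yaw)]);ay=np.array([-ax[1],ax[0]])
box=np.zeros(z.shape,bool);box[155:200,225:280]=1
m=box&(r>120)&(g>90)&(b<90)
t=m&(z>186); q=P[t]; print('top',t.sum(),q.mean(0)); 
for a in(ax,ay): 
    s=q[:,:2]@a; print(s.min(),s.max(),(s.min()+s.max())/2)
c=q[:,:2].mean(0)
q=P[m]; print('all',q.mean(0),q[:,2].min(),q[:,2].max())
rb=cv2.minAreaRect(P[t][:,:2].astype(np.float32));print(rb)
# base
m=(z>6)&(z<18)&(abs(r-g)<20)&(abs(b-g)<25); m[:120]=0;m[210:]=0;m[:,:95]=0;m[:,290:]=0
m=cv2.erode(m.astype(np.uint8),np.ones((2,2)))>0
print('base',cv2.minAreaRect(P[m][:,:2].astype(np.float32)))
# gold board face line
m=(r>150)&(g>80)&(b<80)&(z>40)&(z<115)&(np.arange(384)[:,None]<165)&(np.arange(512)[None]>200)&(np.arange(512)[None]<300)
print('gold',m.sum(),P[m].mean(0)); v=np.linalg.svd(P[m][:,:2]-P[m][:,:2].mean(0))[2][0] if m.sum() else 0; print(np.degrees(np.arctan2(v[1],v[0])), P[m].min(0),P[m].max(0))
for nm,(u,v) in dict(tip=(250,157),post=(250,205)).items():
    w=P[v-2:v+3,u-2:u+3].reshape(-1,3); print(nm,np.nanmedian(w,0),np.nanmax(w[:,2]), (np.nanmedian(w,0)[:2])@ax,(np.nanmedian(w,0)[:2])@ay)
print('tab in stand',c@ax,c@ay)
```

```text
top 90 [ 612.9 -287.7  189.5]
150.15861221124766 162.46585252641003 156.31223236882886
-664.5774348974868 -641.3275469789866 -652.9524909382367
all [nan nan nan] nan nan
((607.810546875, -285.21484375), (12.306117057800293, 23.23927879333496), 51.49415588378906)
base ((532.1082763671875, -262.05767822265625), (98.12092590332031, 226.80331420898438), 51.502681732177734)
gold 285 [ 611.  -283.8   88.3]
-38.402619695502096 [ 578.6 -306.9   52. ] [ 639.7 -258.7  103.6]
tip [ 621.3 -268.1  180.2] 181.4951636079589 178.08189820749348 -652.8887019503669
post [ 587.2 -310.9  144.7] 145.79722046347206 123.35327506206397 -652.8808173104914
tab in stand 157.59187734334412 -658.4955847387741
```

```bash
python3 pl.py 607.8 -285.2 220 0 51.5 607.8 -285.2 166.5 0 51.5
```

```text
t 1.4 [ 603.9 -290.1  299.3] [-180.     0.    51.4] F [-0.8  0.1  0.6] open 68.61260040001501 0.0 q [-27.6  14.6 100.2  -0.   65.2  10.9]
[0.0125, 0.0001, 0.1587, -0.0001, 0.0, -0.0002]
[0.0126, 0.0002, 0.2657, -0.0001, 0.0, -0.0002]
```

Call:
{"api": "step_arm", "payload": {
  "series": [
    [[0.0125, 0, 0.08, 0, 0, 0], [0.0125, 0, 0.16, 0, 0, 0], [0.0125, 0, 0.22, 0, 0, 0], [0.0125, 0, 0.266, 0, 0, 0], [0.0125, 0, 0.266, 0, 0, 0]]
  ]
}}

```text
t: 2.02
tcp_pos: [605.9, -286.9, 165.4]
eef_rot: [-179.9, 0.0, 51.2]
ft_force: [-0.3, 0.3, 0.5]
opening: 68.3
finger_force: 0.0
```

Call:
{"api": "step_arm", "payload": {
  "series": [
    [[0, 0, 0, 0, 0, 0], [0, 0, 0, 0, 0, 0], [0, 0, 0, 0, 0, 0], [0, 0, 0, 0, 0, 0], [0, 0, 0, 0, 0, 0]]
  ],
  "grip": 1,
  "squeeze": 30
}}

```text
t: 2.65
tcp_pos: [607.1, -286.7, 167.0]
eef_rot: [180.0, -0.0, 51.3]
ft_force: [-0.5, 0.2, 1.1]
opening: 23.8
finger_force: 30.0
```

```bash
python3 pl.py 607.8 -285.2 181 0 51.5
```

```text
t 2.65 [ 607.1 -286.7  167. ] [180.   -0.   51.3] F [-0.5  0.2  1.1] open 23.75008996599174 29.999755918979645 q [-27.3  22.9 104.2  -0.   52.8  11.5]
[0.0032, -0.0007, -0.0281, 0.0, -0.0, -0.0006]
```

```bash
cat > eye.py <<'E'
# eye.py  ds z tilt ... : eye targets, ds = s relative to upright (negative = towards post)
import sys; from pl import *
ax=np.array([.6225,.7826]); S=176.3; ay=np.array([-.7826,.6225]); lat=np.array([607.1,-286.7])@ay
ws=[]
for ds,z,t in np.array(sys.argv[1:],float).reshape(-1,3):
    r=Rm(t,51.5); xy=ax*(S+ds)+ay*lat
    ws.append([*(np.array([*xy,z])-r.apply([1.6,0,42])),t,51.5])
show(ws)
s=manip.read_state();e=s['tcp_pos']+R.from_euler('xyz',s['eef_rot'],degrees=True).apply([1.6,0,42]);print('eye ds,z,lat',e[:2]@ax-S,e[2],e[:2]@ay-lat)
E
python3 eye.py -21.1 140 0 -21.1 140 -10 -21.1 140 -20 -21.1 140 -30 -21.1 140 -40
```

```text
t 2.65 [ 607.1 -286.7  167. ] [180.   -0.   51.3] F [-0.5  0.2  1.1] open 23.75008996599174 29.999755918979645 q [-27.3  22.9 104.2  -0.   52.8  11.5]
[0.0001, 0.0, -0.0301, 0.0, -0.0, -0.0006]
[-0.0144, 0.0001, -0.0282, 0.0001, 0.0278, -0.0006]
[-0.0284, 0.0001, -0.0239, 0.0001, 0.0556, -0.0006]
[-0.0415, 0.0002, -0.0172, 0.0002, 0.0833, -0.0006]
[-0.0531, 0.0002, -0.0084, 0.0002, 0.1111, -0.0006]
eye ds,z,lat -21.161811005414194 124.96621278850694 0.02467251313748875
```

Call:
{"api": "step_arm", "payload": {
  "series": [
    [[0, 0, -0.03, 0, 0, 0], [0, 0, -0.03, 0, 0, 0], [-0.0144, 0, -0.028, 0, 0.0278, 0], [-0.0284, 0, -0.024, 0, 0.0556, 0], [-0.0284, 0, -0.024, 0, 0.0556, 0]]
  ],
  "squeeze": 45
}}

```text
t: 3.28
tcp_pos: [596.7, -299.2, 178.2]
eef_rot: [-179.9, -20.1, 51.1]
ft_force: [-0.4, 0.2, -1.6]
opening: 23.7
finger_force: 45.0
```

```bash
python3 eye.py -21.1 140 -29 -21.1 140 -37  -20 140 -45 -12 140 -45 -3 140 -45
```

```text
t 3.275 [ 596.7 -299.2  178.2] [-179.9  -20.1   51.1] F [-0.4  0.2 -1.6] open 23.666125117374367 44.99878764152527 q [-36.4  21.9 106.3  25.2  53.7 -12.9]
[-0.0087, 0.0007, 0.0016, 0.0003, 0.0248, -0.0011]
[-0.02, 0.0008, 0.0046, 0.0004, 0.047, -0.0011]
[-0.0287, 0.0008, 0.01, 0.0005, 0.0692, -0.001]
[-0.0137, 0.0007, 0.0155, 0.0005, 0.0692, -0.001]
[0.0032, 0.0006, 0.0217, 0.0005, 0.0692, -0.001]
eye ds,z,lat -23.128750837626143 139.2905555880322 0.26890518745040026
```

Call:
{"api": "step_arm", "payload": {
  "series": [
    [[-0.009, 0.0006, 0.0016, 0, 0.025, -0.001], [-0.02, 0.0006, 0.0046, 0, 0.047, -0.001], [-0.0287, 0.0006, 0.01, 0, 0.0692, -0.001], [-0.0287, 0.0006, 0.01, 0, 0.0692, -0.001], [-0.0287, 0.0006, 0.01, 0, 0.0692, -0.001]]
  ]
}}

```text
t: 3.9
tcp_pos: [591.4, -306.9, 169.5]
eef_rot: [179.8, -44.7, 51.8]
ft_force: [0.3, 0.3, -1.2]
opening: 23.8
finger_force: 45.0
```

```bash
python3 eye.py -12 140 -45 -2.5 141 -45 -2.5 141 -45 -2.5 160 -45 -2.5 180 -45
```

```text
t 3.9 [ 591.4 -306.9  169.5] [179.8 -44.7  51.8] F [ 0.3  0.3 -1.2] open 23.790138979183393 44.999515414237976 q [-45.4  27.4 107.   51.   64.1 -38.2]
[0.0065, -0.0006, 0.009, 0.0001, 0.0008, 0.0006]
[0.0214, -0.0006, 0.0209, 0.0001, 0.0008, 0.0006]
[0.0214, -0.0006, 0.0209, 0.0001, 0.0008, 0.0006]
[0.0482, -0.0004, -0.0061, 0.0001, 0.0008, 0.0006]
[0.0763, -0.0003, -0.0345, 0.0001, 0.0008, 0.0006]
eye ds,z,lat -17.61801352761168 140.74167199540472 -0.30567455731568316
```

Call:
{"api": "step_arm", "payload": {
  "series": [
    [[0.0065, -0.0006, 0.009, 0, 0, 0], [0.015, -0.0006, 0.0155, 0, 0, 0], [0.0214, -0.0006, 0.0209, 0, 0, 0], [0.0214, -0.0006, 0.0209, 0, 0, 0], [0.0214, -0.0006, 0.0209, 0, 0, 0]]
  ]
}}

```text
t: 4.53
tcp_pos: [600.1, -295.3, 169.4]
eef_rot: [179.7, -44.9, 51.8]
ft_force: [0.3, 0.0, -1.7]
opening: 23.6
finger_force: 45.0
```

```bash
python3 eye.py -2.5 150 -45 -2.5 165 -45 -2.5 180 -45  -2.5 195 -45 -2.5 215 -45
python3 - <<'E'
from h import *
p,d,P,T,K=grab('scene'); save(p,'s2.png',(130,110,250,220),5)
p,d,P,T,K=grab('wrist'); save(p,'w2.png')
a=cv2.imread('pics/s2.png');b=cv2.imread('pics/w2.png');h=500
f=lambda i:cv2.resize(i,(400,400)); cv2.imwrite('pics/m2.png',np.hstack([f(a),f(b)]))
E
```

```text
t 4.525 [ 600.1 -295.3  169.4] [179.7 -44.9  51.8] F [ 0.3  0.  -1.7] open 23.556608747240276 44.999223947525024 q [-44.2  27.3 107.2  51.8  63.4 -37.8]
[0.0137, 0.0003, -0.0123, 0.0002, 0.0002, 0.0005]
[0.0348, 0.0004, -0.0335, 0.0002, 0.0002, 0.0005]
[0.056, 0.0005, -0.0547, 0.0002, 0.0002, 0.0005]
[0.0772, 0.0006, -0.076, 0.0002, 0.0002, 0.0005]
[0.1055, 0.0008, -0.1043, 0.0002, 0.0002, 0.0005]
eye ds,z,lat -3.0565068063435206 140.7904503023261 0.09338842141414716
```

View pics/m2.png

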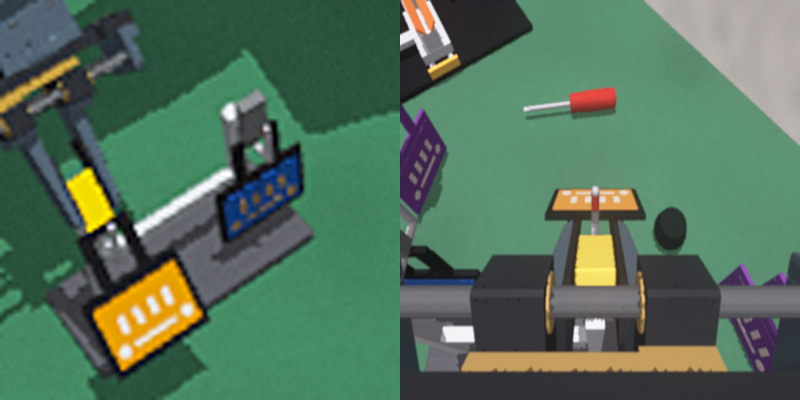

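Left: the carrier is tilted with the hook's tip (about (112,232)) showing through the eye. Right: the red barb is at (595,200), in line with the tab at (595,260). So it is centred, and I'll raise it.

Call:
{"api": "step_arm", "payload": {
  "series": [
    [[0.0137, 0, -0.0123, 0, 0, 0], [0.0275, 0, -0.026, 0, 0, 0], [0.042, 0, -0.0405, 0, 0, 0], [0.056, 0.0005, -0.0547, 0, 0, 0], [0.056, 0.0005, -0.0547, 0, 0, 0]]
  ]
}}

```text
t: 5.25
tcp_pos: [600.8, -295.3, 209.6]
eef_rot: [179.6, -44.9, 51.9]
ft_force: [0.1, -0.2, -1.6]
opening: 23.9
finger_force: 45.0
```

```bash
python3 eye.py -2.5 195 -45 -2.5 220 -45 -2.5 250 -45  10 280 -45 30 300 -45
```

```text
t 5.25 [ 600.8 -295.3  209.6] [179.6 -44.9  51.9] F [ 0.1 -0.2 -1.6] open 23.915198536379062 44.99933660030365 q [-44.1  24.1 106.8  50.5  65.6 -34.7]
[0.0197, -0.0007, -0.0197, 0.0004, 0.0002, 0.0007]
[0.055, -0.0004, -0.0551, 0.0004, 0.0002, 0.0007]
[0.0974, -0.0001, -0.0976, 0.0004, 0.0002, 0.0007]
[0.1575, 0.0002, -0.1224, 0.0004, 0.0002, 0.0007]
[0.214, 0.0004, -0.1225, 0.0004, 0.0002, 0.0007]
eye ds,z,lat -2.580051235513565 181.0298558514413 -0.4964575107511564
```

Call:
{"api": "step_arm", "payload": {
  "series": [
    [[0.02, -0.0005, -0.02, 0, 0, 0], [0.055, -0.0004, -0.055, 0, 0, 0], [0.0974, 0, -0.0976, 0, 0, 0], [0.157, 0, -0.122, 0, 0, 0], [0.214, 0, -0.1225, 0, 0, 0]]
  ]
}}

```text
t: 5.88
tcp_pos: [620.8, -269.5, 330.7]
eef_rot: [179.5, -44.9, 51.9]
ft_force: [0.4, -0.0, -1.5]
opening: 23.7
finger_force: 45.0
```

```bash
python3 eye.py  50 320 -25  60 340 -5 70 340 0; python3 pl.py 594 184 400 0 -3.2
```

```text
t 5.875 [ 620.8 -269.5  330.7] [179.5 -44.9  51.9] F [ 0.4 -0.  -1.5] open 23.696743703836496 44.998730421066284 q [-41.3  15.5 104.   48.2  71.2 -23.8]
[0.0824, 0.0003, 0.0069, 0.0007, -0.0553, 0.0006]
[0.1506, 0.0006, 0.0063, 0.0008, -0.1109, 0.0005]
[0.1704, 0.0006, 0.0251, 0.0008, -0.1248, 0.0004]
eye ds,z,lat 29.988426426162846 302.13014438776906 -0.1448431567227999
t 5.875 [ 620.8 -269.5  330.7] [179.5 -44.9  51.9] F [ 0.4 -0.  -1.5] open 23.696743703836496 44.998730421066284 q [-41.3  15.5 104.   48.2  71.2 -23.8]
[0.5795, -0.6054, 0.3774, -0.0587, -0.1154, 0.1443]
```

Call:
{"api": "step_arm", "payload": {
  "series": [
    [[0.04, 0, 0.004, 0, -0.027, 0], [0.0824, 0, 0.007, 0, -0.0553, 0], [0.12, 0, 0.006, 0, -0.083, 0], [0.15, 0.0006, 0.006, 0.0008, -0.111, 0], [0.17, 0.0006, 0.025, 0.0008, -0.1248, 0]]
  ]
}}

```text
t: 6.5
tcp_pos: [664.4, -214.4, 382.4]
eef_rot: [179.8, 0.2, 51.7]
ft_force: [-0.6, -0.4, -1.8]
opening: 23.7
finger_force: 45.0
```

```bash
python3 pl.py 600 50 380 0 10  594 184 370 0 -3.2
```

```text
t 6.5 [ 664.4 -214.4  382.4] [179.8   0.2  51.7] F [-0.6 -0.4 -1.8] open 23.696423403213632 44.99889314174652 q [-19.7  13.6  92.8  -0.2  73.5  18.7]
[0.3348, -0.4292, 0.0023, 0.0007, 0.0003, 0.1157]
[0.5376, -0.6049, 0.0211, 0.0007, 0.0002, 0.1524]
```

Call:
{"api": "step_arm", "payload": {
  "series": [
    [[0.07, -0.085, 0, 0, 0, 0.023], [0.14, -0.17, 0, 0, 0, 0.046], [0.205, -0.26, 0, 0, 0, 0.07], [0.27, -0.345, 0, 0, 0, 0.093], [0.335, -0.429, 0, 0.0007, 0, 0.1157]]
  ]
}}

```text
t: 7.12
tcp_pos: [598.2, 50.8, 380.7]
eef_rot: [-179.7, 0.0, 9.7]
ft_force: [0.4, 0.2, -1.2]
opening: 23.3
finger_force: 45.0
```

```bash
python3 pl.py 594 184 375 0 -3.2
```

```text
t 7.125 [598.2  50.8 380.7] [-179.7    0.     9.7] F [ 0.4  0.2 -1.2] open 23.32653869570522 44.99485373497009 q [  2.5   4.  104.    0.3  72.1  82.8]
[0.0366, -0.264, 0.0127, -0.0007, 0.0002, 0.0358]
```

Call:
{"api": "step_arm", "payload": {
  "series": [
    [[0.01, -0.09, 0.004, 0, 0, 0.012], [0.02, -0.18, 0.008, 0, 0, 0.024], [0.0366, -0.264, 0.0127, -0.0007, 0, 0.0358], [0.0366, -0.264, 0.0127, -0.0007, 0, 0.0358], [0.0366, -0.264, 0.0127, -0.0007, 0, 0.0358]]
  ]
}}

```text
t: 7.75
tcp_pos: [593.9, 182.1, 374.1]
eef_rot: [180.0, 0.1, -2.8]
ft_force: [-0.2, -0.4, -0.6]
opening: 23.8
finger_force: 45.0
```

Run:
```python
from h import *
s=manip.read_state();print(s['tcp_pos'],s['eef_rot'],s['qpos'])
for n in('wrist','scene','top'):
    p,d,P,T,K=grab(n); np.savez('/tmp/%s3'%n,p=p,P=P,T=T,K=K); save(p,n+'3.png')
a=cv2.imread('pics/wrist3.png');b=cv2.imread('pics/scene3.png')[230:460,400:630]
cv2.imwrite('pics/m3.png',np.hstack([cv2.resize(a,(480,400)),cv2.resize(b,(320,400))]))
```

```text
[593.9 182.1 374.1] [180.    0.1  -2.8] [ 14.9   6.4 102.1   0.   71.6 107.7]
```

View pics/wrist3.png

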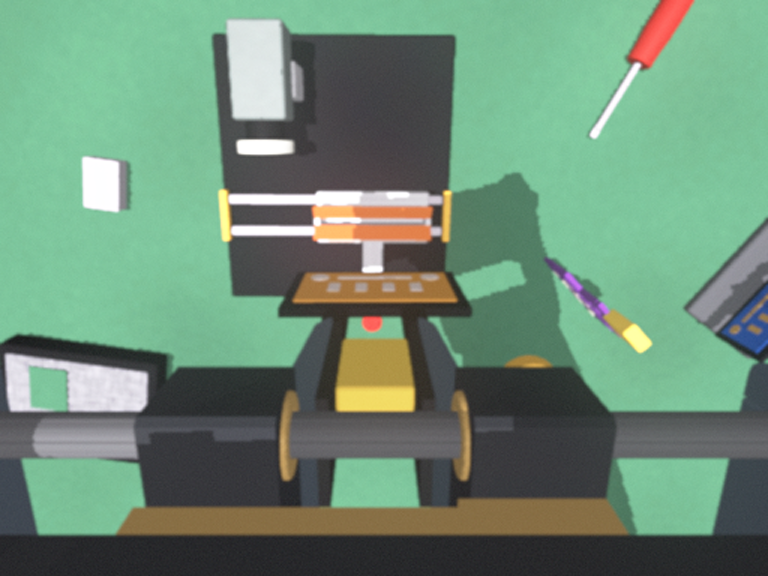

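The wrist view shows the held carrier's bottom edge at about (375,310), the slot lips at (372,212) and (372,233), and the knob's red top at (372,323).

Run:
```python
from h import *
D=np.load('/tmp/wrist3.npz');p=D['p'].astype(int);P=D['P'];r,g,b=[p[...,i] for i in range(3)];z=P[...,2]
vv,uu=np.mgrid[:384,:512]
ya=np.radians(-3.2);ax=np.array([np.cos(ya),np.sin(ya)]);ay=np.array([-ax[1],ax[0]])
def st(m,nm):
    q=P[m];q=q[np.isfinite(q[:,0])];print(nm,len(q),'mean',q.mean(0),'z',np.percentile(q[:,2],[2,50,98]))
    rr=cv2.minAreaRect(q[:,:2].astype(np.float32));print('   rect',np.array(rr[0]),np.array(rr[1]),rr[2])
    for a in(ax,ay):
        s=q[:,:2]@a;print('   ',np.percentile(s,[0,2,50,98,100]))
    return q
org=(r>170)&(g>60)&(g<150)&(b<80)
q=st(org&(vv>130)&(vv<170)&(z>35)&(z<90),'lips')
for a,bb in((130,148),(148,165)): st(org&(vv>=a)&(vv<bb)&(z>35)&(z<90),'lip')
st((r>150)&(g<70)&(b<70)&(vv>205)&(vv<225)&(uu>230)&(uu<265)&(z>60),'knob')
st((r>130)&(g>100)&(b<90)&(vv>222)&(vv<275)&(uu>220)&(uu<280)&(z>380),'tabtop')
bd=(r>120)&(g>60)&(b<100)&(vv>180)&(vv<204)&(uu>190)&(uu<310)&(z>230)&(z<340)
q=st(bd,'board')
A=np.c_[q@np.array([0,0,1.]),q[:,:2]@ay,np.ones(len(q))];print('x=az+by+c',np.linalg.lstsq(A,q[:,:2]@ax,rcond=None)[0])
bl=(p.max(-1)<60)&(vv>180)&(vv<215)&(uu>180)&(uu<320)&(z>230)&(z<340); q=st(bl,'black')
# stage base
m=(z>4)&(z<16)&(p.max(-1)<75)&(vv<200); m=cv2.erode(m.astype(np.uint8),np.ones((2,2)))>0; st(m,'base')
yel=(r>150)&(g>110)&(b<90)&(vv>120)&(vv<165); st(yel&(uu<160),'endL'); st(yel&(uu>285),'endR')
D=np.load('/tmp/scene3.npz');p=D['p'].astype(int);P=D['P'];r,g,b=[p[...,i] for i in range(3)];z=P[...,2]
st((r>150)&(g<70)&(b<70)&(z>70)&(z<90)&(P[...,1]>100),'knob scene')
```

```text
lips 423 mean [592.5 158.5  60.3] z [55.4 60.2 65.1]
   rect [594.4 165.3] [69.1 29.5] 84.64299774169922
    [568.2 569.8 577.  596.6 597.7]
    [163.4 165.  189.6 229.1 233.3]
lip 202 mean [602.6 159.7  60.9] z [56.4 60.8 65.6]
   rect [602.2 164.3] [68.5  9.2] 88.6578140258789
    [588.3 589.5 593.  596.6 597.7]
    [163.4 164.2 192.2 229.2 231.9]
lip 221 mean [583.2 157.3  59.9] z [55.1 59.9 64.3]
   rect [584.5 166.3] [68.9  9.7] 84.64299774169922
    [568.2 569.6 573.3 577.1 578.3]
    [164.4 165.8 188.1 227.8 233.3]<stdin>:6: RuntimeWarning: Mean of empty slice.
  ret = um.true_divide(
Traceback (most recent call last):
IndexError: index -1 is out of bounds for axis 0 with size 0
```

```bash
cat > m3.py <<'E'
import sys;from h import *
n=sys.argv[1]
D=np.load('/tmp/%s.npz'%n);p=D['p'].astype(int);P=D['P'];z=P[...,2]
H,S,V=[c.astype(int) for c in cv2.split(cv2.cvtColor(D['p'],cv2.COLOR_RGB2HSV))]
vv,uu=np.mgrid[:384,:512]
ya=np.radians(-3.2);ax=np.array([np.cos(ya),np.sin(ya)]);ay=np.array([-ax[1],ax[0]])
def st(m,nm):
    q=P[m];q=q[np.isfinite(q[:,0])]
    if len(q)<5: print(nm,'none',m.sum());return q
    rr=cv2.minAreaRect(q[:,:2].astype(np.float32));X=q[:,:2]@ax;Y=q[:,:2]@ay
    print(nm,len(q),'mean',q.mean(0),'z',np.percentile(q[:,2],[2,50,98]),'rect',np.array(rr[0]),np.array(rr[1]),round(rr[2],1),'X',np.percentile(X,[1,50,99]),'Y',np.percentile(Y,[1,50,99]))
    return q
E
cat > r3.py <<'E'
exec(open('m3.py').read())
org=(H>=5)&(H<=18)&(S>150)&(V>110)
print(p[155,[215,230,250,270,285]],z[155,[215,230,250,270,285]],p[215,248],z[215,248])
st(org&(vv>135)&(vv<150)&(uu>200)&(uu<300),'lipfar');st(org&(vv>148)&(vv<163)&(uu>200)&(uu<300),'lipnear')
red=((H<5)|(H>172))&(S>150)&(V>90); st(red&(vv>205)&(vv<225)&(uu>230)&(uu<265),'knob')
st((H>20)&(H<32)&(S>130)&(vv>222)&(vv<258)&(uu>220)&(uu<280),'tab')
q=st(org&(vv>180)&(vv<204)&(uu>190)&(uu<310),'board')
A=np.c_[q[:,2],q[:,:2]@ay,np.ones(len(q))];print('x=az+by+c',np.round(np.linalg.lstsq(A,q[:,:2]@ax,rcond=None)[0],3))
st((V<60)&(vv>200)&(vv<211)&(uu>188)&(uu<312)&(z>200),'blackbottom')
m=(z>4)&(z<16)&(V<75)&(vv<200);m=cv2.erode(m.astype(np.uint8),np.ones((2,2)))>0;st(m,'base')
yel=(H>18)&(H<32)&(S>130)&(vv>120)&(vv<165); st(yel&(uu<160)&(uu>140),'endL'); st(yel&(uu>285)&(uu<305),'endR')
E
python3 r3.py wrist3
```

```text
[[255 193 113]
 [255 193 112]
 [228 132  80]
 [228 130  76]
 [226 129  77]] [59.1 60.5 60.1 59.3 60.4] [254  98  90] 79.76425851693386
lipfar 297 mean [603.  167.3  60.4] z [54.9 61.  65.8] rect [603.3 184.6] [122.8  14.7] 84.9 X [588.  593.  597.3] Y [163.8 198.5 272.7]
lipnear 410 mean [584.  168.2  59.5] z [54.3 59.7 64.7] rect [583.5 181.9] [115.9  18.1] 82.7 X [568.5 573.4 578.2] Y [165.4 200.9 236.2]
knob 94 mean [511.1 189.6 104.5] z [ 77.8  79.8 313.8] rect [543.9 188.4] [15.7 98.3] 87.3 X [483.8 490.6 581.7] Y [210.3 217.4 225.9]
tab 1487 mean [600.8 182.2 380.6] z [361.4 381.7 396.4] rect [600.1 182.3] [24.8  5.5] 86.8 X [588.7 589.7 590.4] Y [203.7 215.3 227.3]
board 1066 mean [597.9 178.5 293.3] z [263.4 296.7 305.6] rect [597.7 181.9] [77.8  2.1] 87.4 X [585.8 587.  587.7] Y [177.2 210.2 252.6]
x=az+by+c [ -0.   -0.  591.1]
blackbottom 724 mean [596.5 181.4 313.8] z [307.5 313.2 323.7] rect [595.7 182.2] [86.1  4.3] 87.3 X [582.7 585.9 586.8] Y [173.1 209.7 257.4]
base 6976 mean [678.4 174.9   9.5] z [ 7.5  9.5 11.4] rect [635.8 219. ] [223.1 252. ] 87.4 X [500.6 680.2 744. ] Y [144.4 204.2 355.3]
endL 57 mean [601.8 331.7  16.5] z [ 8.5 16.8 22.2] rect [600.5 333.6] [ 5.2 53.2] 87.0 X [556.3 583.2 607.4] Y [364.  364.6 369.1]
endR 158 mean [590.7 111.1  20.3] z [10.8 21.2 23.8] rect [588.2 109.4] [ 9.5 53.4] 87.1 X [558.4 583.5 607.7] Y [139.2 144.  146.8]
```

Call:
{"api": "step_arm", "payload": {
  "series": [
    [[-0.0006, -0.0048, 0.07, 0, 0, 0], [-0.0006, -0.0048, 0.15, 0, 0, 0], [-0.0006, -0.0048, 0.23, 0, 0, 0], [-0.0006, -0.0048, 0.3, 0, 0, 0], [-0.0006, -0.0048, 0.318, 0, 0, 0]]
  ]
}}

```text
t: 8.52
tcp_pos: [592.5, 183.8, 212.4]
eef_rot: [179.9, 0.3, -2.9]
ft_force: [0.5, 0.2, -1.9]
opening: 23.6
finger_force: 45.0
```

```bash
python3 pl.py 594 184.5 165 0 -2.9
python3 - <<'E'
from h import *
s=manip.read_state();x,y,_=s['tcp_pos'];print('X,Y',x*.99844-y*.05582,x*.05582+y*.99844)
p,d,P,T,K=grab('wrist');np.savez('/tmp/wrist4',p=p,P=P);save(p,'w4.png')
E
```

```text
t 8.525 [592.5 183.8 212.4] [179.9   0.3  -2.9] F [ 0.5  0.2 -1.9] open 23.62884255672052 44.99916851520538 q [ 15.1  15.5 109.    0.1  55.9 107.9]
[0.0035, -0.0017, 0.0947, 0.0002, 0.0009, -0.0]
X,Y 581.2981470999391 216.56159367091442
```

View pics/w4.png

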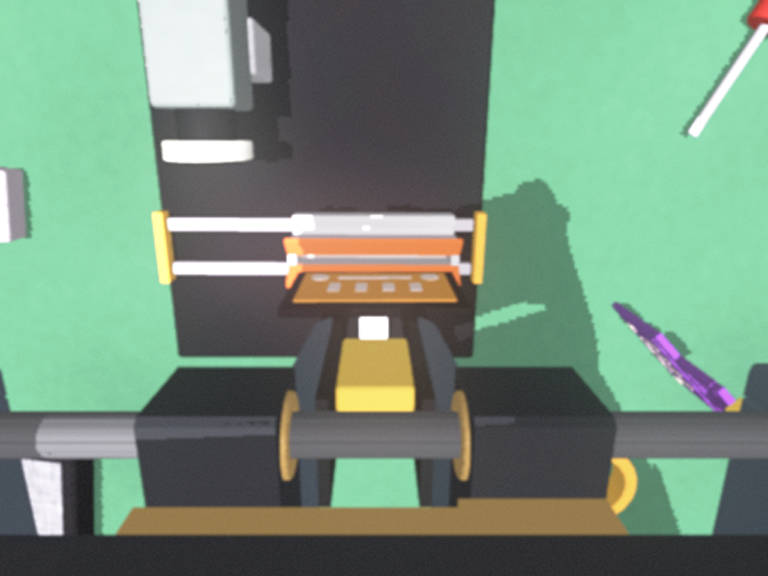

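The carrier hangs just above and in line with the slot: plate at x 293–457 px, lips at 287–462 px. I'll correct x by 1.5 mm and lower.

Call:
{"api": "step_arm", "payload": {
  "series": [
    [[0.003, -0.0015, 0, 0, 0.0009, 0], [0.003, -0.0015, 0.03, 0, 0.0009, 0], [0.003, -0.0015, 0.055, 0, 0.0009, 0], [0.003, -0.0015, 0.075, 0, 0.0009, 0], [0.003, -0.0015, 0.088, 0, 0.0009, 0]]
  ]
}}

```text
t: 9.2
tcp_pos: [594.2, 185.4, 169.1]
eef_rot: [180.0, -0.1, -2.9]
ft_force: [-2.2, 0.6, 0.4]
opening: 23.6
finger_force: 45.0
```

```bash
python3 pl.py 594 184.5 157 0 -2.9
```

```text
t 9.2 [594.2 185.4 169.1] [180.   -0.1  -2.9] F [-2.2  0.6  0.4] open 23.634653576957273 45.00006973743439 q [ 15.2  18.7 110.   -0.1  51.2 108.1]
[-0.0003, 0.0018, 0.0243, 0.0001, -0.0002, 0.0001]
```

Call:
{"api": "step_arm", "payload": {
  "series": [
    [[-0.0015, 0.0015, 0.004, 0, 0, 0], [-0.0015, 0.0015, 0.01, 0, 0, 0], [-0.0015, 0.0015, 0.016, 0, 0, 0], [-0.0015, 0.0015, 0.021, 0, 0, 0], [-0.0015, 0.0015, 0.021, 0, 0, 0]]
  ]
}}

```text
t: 9.82
tcp_pos: [593.9, 184.7, 159.4]
eef_rot: [180.0, -0.1, -2.9]
ft_force: [-2.2, 0.5, -2.8]
opening: 23.5
finger_force: 45.0
```

Call:
{"api": "step_arm", "payload": {
  "series": [
    [[-0.002, 0, 0.002, 0, 0, 0], [-0.002, 0, 0.004, 0, 0, 0], [-0.002, 0, 0.006, 0, 0, 0], [-0.002, 0, 0.007, 0, 0, 0], [-0.002, 0, 0.007, 0, 0, 0]]
  ]
}}

```text
t: 10.45
tcp_pos: [593.2, 184.8, 156.2]
eef_rot: [180.0, -0.2, -2.9]
ft_force: [0.1, -0.1, -0.4]
opening: 23.6
finger_force: 45.0
```

Call:
{"api": "step_arm", "payload": {
  "series": [
    [[0, 0, 0.002, 0, 0, 0], [0, 0, 0.004, 0, 0, 0], [0, 0, 0.004, 0, 0, 0], [0, 0, 0.004, 0, 0, 0], [0, 0, 0.004, 0, 0, 0]]
  ]
}}

```text
t: 11.08
tcp_pos: [594.1, 185.0, 156.1]
eef_rot: [-180.0, -0.3, -2.9]
ft_force: [-4.9, -1.6, 20.8]
opening: 24.0
finger_force: 45.0
```

Call:
{"api": "step_arm", "payload": {
  "series": [
    [[0, 0, -0.003, 0, 0, 0], [0, 0, -0.003, 0, 0, 0], [0, 0, -0.003, 0, 0, 0], [0, 0, -0.003, 0, 0, 0], [0, 0, -0.003, 0, 0, 0]]
  ],
  "grip": 0.35
}}

```text
t: 11.7
tcp_pos: [593.0, 184.8, 155.5]
eef_rot: [180.0, -0.2, -2.9]
ft_force: [-0.1, 0.2, 0.1]
opening: 59.4
finger_force: 0.0
```

Call:
{"api": "step_arm", "payload": {
  "series": [
    [[0, 0, -0.06, 0, 0, 0], [0, 0, -0.12, 0, 0, 0], [0, 0, -0.2, 0, 0, 0], [-0.06, 0, -0.28, 0, 0, 0], [-0.12, 0, -0.28, 0, 0, 0]]
  ]
}}

```text
t: 12.32
tcp_pos: [533.4, 188.2, 298.6]
eef_rot: [-179.9, -0.4, -2.9]
ft_force: [0.6, -0.5, -0.0]
opening: 59.6
finger_force: 0.0
```

```bash
python3 - <<'E'
from h import *
for n in('scene','wrist'):
    p,d,P,T,K=grab(n);np.savez('/tmp/%s5'%n,p=p,P=P);save(p,n+'5.png')
a=cv2.imread('pics/wrist5.png');b=cv2.imread('pics/scene5.png')[270:450,420:600]
cv2.imwrite('pics/m5.png',np.hstack([cv2.resize(a,(400,400)),cv2.resize(b,(400,400))]))
E
python3 pl.py 501 130 300 0 -3
```

```text
t 12.425 [530.8 187.9 296. ] [-180.    -0.2   -2.8] F [ 0.3 -0.2  0.4] open 58.880488229516075 0.0 q [ 17.1   4.4 112.5  -0.1  62.9 110. ]
[-0.0539, 0.1186, -0.0081, -0.0, -0.0005, 0.0005]
```

View pics/m5.png

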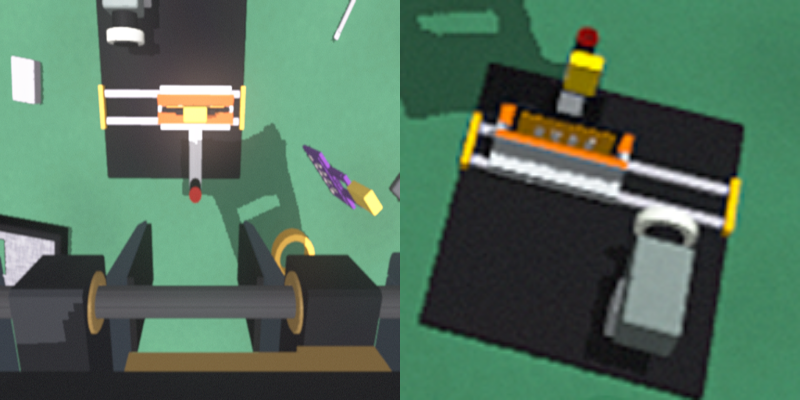

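The carrier stands in the slot: left view tab at (195,114), right view board between the lips with the knob at (588,38). Next is the knob push, with closed fingers and the tool leaning back to keep clear of the carrier.

```bash
python3 pl.py 499 138 160 -20 -3 499 138 60 -20 -3; sed 's/wrist3/wrist5/' /dev/null
python3 - <<'E'
import sys; sys.argv=['x','wrist5']
exec(open('m3.py').read())
red=((H<5)|(H>172))&(S>150)&(V>90); st(red&(vv>160)&(vv<200)&(uu>235)&(uu<265)&(z>70)&(z<90),'knob')
st((H>20)&(H<32)&(S>130)&(vv>90)&(vv<125)&(uu>230)&(uu<270)&(z>100),'tab')
st((z>100)&(z<200)&(S>80)&(uu>370),'purple')
E
```

```text
t 12.425 [530.8 187.9 296. ] [-180.    -0.2   -2.8] F [ 0.3 -0.2  0.4] open 58.880488229516075 0.0 q [ 17.1   4.4 112.5  -0.1  62.9 110. ]
[-0.0596, 0.1029, 0.2718, -0.0001, 0.055, 0.0005]
[-0.0602, 0.1029, 0.4718, -0.0001, 0.055, 0.0005]
knob 157 mean [503.2 190.1  79.5] z [78.1 79.5 81.1] rect [502.7 190.2] [15. 16.] 87.0 X [483.5 491.9 499.2] Y [210.4 217.4 225.4]
tab 38 mean [599.2 185.6 172.5] z [134.8 177.9 179.3] rect [597.8 186.8] [ 6.1 26.4] 1.3 X [582.7 588.9 589. ] Y [206.7 218.4 232.9]
purple 837 mean [506.9 -21.1 135.2] z [105.1 139.9 150.5] rect [507.6 -22.5] [37.  12.6] 40.6 X [493.2 508.3 520.4] Y [-7.2  8.1 18.7]
```

Call:
{"api": "step_arm", "payload": {
  "series": [
    [[-0.03, 0.05, 0.06, 0, 0, 0], [-0.06, 0.103, 0.1, 0, 0, 0], [-0.06, 0.103, 0.16, 0, 0.02, 0], [-0.06, 0.103, 0.22, 0, 0.04, 0], [-0.06, 0.103, 0.272, 0, 0.055, 0]]
  ],
  "grip": 1,
  "squeeze": 20
}}

```text
t: 13.05
tcp_pos: [500.4, 137.9, 158.4]
eef_rot: [-180.0, -20.1, -2.8]
ft_force: [0.8, -0.1, -0.7]
opening: 12.1
finger_force: 0.0
```

```bash
python3 pl.py 499 138 60 -20 -3
```

```text
t 13.05 [500.4 137.9 158.4] [-180.   -20.1   -2.8] F [ 0.8 -0.1 -0.7] open 12.13558442259581 0.0 q [ 16.    4.7 131.4 -14.9  25.5 121.3]
[-0.0705, 0.0001, 0.1838, -0.0003, -0.0004, 0.0004]
```

```bash
python3 pl.py 499 138 60 -11 -3
```

```text
t 13.05 [500.4 137.9 158.4] [-180.   -20.1   -2.8] F [ 0.8 -0.1 -0.7] open 12.13558442259581 0.0 q [ 16.    4.7 131.4 -14.9  25.5 121.3]
[-0.0705, 0.0001, 0.1838, -0.0002, -0.0254, 0.0004]
```

Call:
{"api": "step_arm", "payload": {
  "series": [
    [[0, 0, 0, 0, -0.025, 0], [-0.02, 0, 0.05, 0, -0.025, 0], [-0.04, 0, 0.1, 0, -0.025, 0], [-0.055, 0, 0.145, 0, -0.025, 0], [-0.07, 0, 0.184, 0, -0.025, 0]]
  ]
}}

```text
t: 13.68
tcp_pos: [499.4, 137.8, 59.7]
eef_rot: [180.0, -10.9, -2.9]
ft_force: [-0.4, 0.1, -0.3]
opening: 0.6
finger_force: 0.0
```

```bash
python3 pl.py 501 170 60 -11 -3  505 245 60 -11 -3
```

```text
t 13.675 [499.4 137.8  59.7] [180.  -10.9  -2.9] F [-0.4  0.1 -0.3] open 0.5717132238648034 0.0 q [ 14.5  18.1 128.3  -8.2  23.4 114.6]
[0.0001, -0.0644, -0.0006, -0.0, 0.0002, 0.0004]
[0.0006, -0.2146, -0.0005, -0.0, 0.0002, 0.0004]
```

Call:
{"api": "step_arm", "payload": {
  "series": [
    [[0, -0.03, 0, 0, 0, 0], [0, -0.05, 0, 0, 0, 0], [0, -0.06, 0, 0, 0, 0], [0, -0.07, 0, 0, 0, 0], [0, -0.08, 0, 0, 0, 0]]
  ]
}}

```text
t: 14.3
tcp_pos: [501.2, 178.0, 61.1]
eef_rot: [180.0, -11.0, -2.9]
ft_force: [1.8, -4.1, -1.2]
opening: 0.5
finger_force: 1.4
```

Call:
{"api": "step_arm", "payload": {
  "series": [
    [[0, -0.014, 0, 0, 0, 0], [0, -0.028, 0, 0, 0, 0], [0, -0.042, 0, 0, 0, 0], [0, -0.056, 0, 0, 0, 0], [0, -0.07, 0, 0, 0, 0]]
  ]
}}

```text
t: 14.92
tcp_pos: [502.9, 213.3, 61.0]
eef_rot: [180.0, -11.0, -2.9]
ft_force: [1.7, -3.1, 1.0]
opening: 0.6
finger_force: 1.5
```

```bash
python3 - <<'E'
from h import *
p,d,P,T,K=grab('scene');save(p,'s6.png',(280,180,400,300),5)
E
python3 pl.py 505 245 60 -11 -3
```

```text
t 14.975 [503.  213.9  61. ] [-180.   -11.    -2.9] F [ 0.7  1.1 -0.3] open 0.056831152485503036 0.04092013346962631 q [ 22.8  20.1 124.9 -11.   25.5 125.3]
[0.0006, -0.0623, 0.0023, -0.0001, 0.0001, 0.0004]
```

View pics/s6.png

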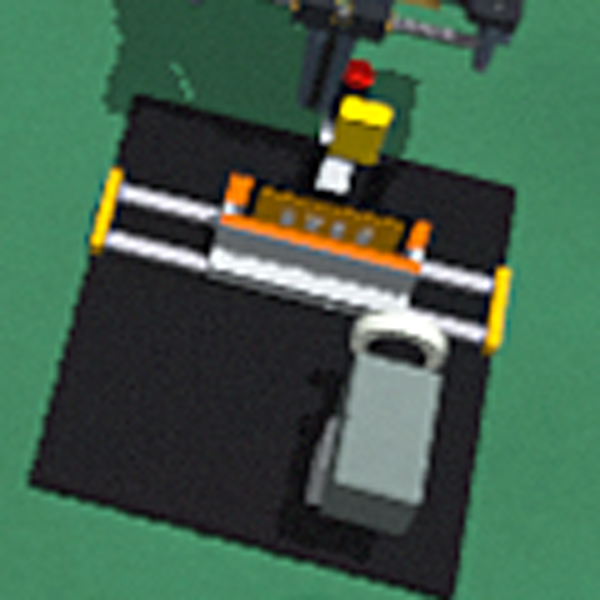

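The holder slides with the carrier upright (tab at (362,130)), and the fingers are behind the knob at (358,75).

Call:
{"api": "step_arm", "payload": {
  "series": [
    [[0, -0.014, 0, 0, 0, 0], [0, -0.028, 0, 0, 0, 0], [0, -0.042, 0, 0, 0, 0], [0, -0.056, 0, 0, 0, 0], [0, -0.07, 0, 0, 0, 0]]
  ]
}}

```text
t: 15.6
tcp_pos: [504.5, 248.2, 60.9]
eef_rot: [180.0, -11.0, -2.9]
ft_force: [2.0, -3.1, 1.1]
opening: 0.4
finger_force: 1.5
```

Call:
{"api": "step_arm", "payload": {
  "series": [
    [[0, -0.006, 0, 0, 0, 0], [0, -0.011, 0, 0, 0, 0], [0, -0.016, 0, 0, 0, 0], [0, -0.02, 0, 0, 0, 0], [0, -0.022, 0, 0, 0, 0]]
  ]
}}

```text
t: 16.23
tcp_pos: [505.1, 258.8, 61.0]
eef_rot: [180.0, -11.0, -2.9]
ft_force: [0.7, -1.9, 0.5]
opening: 0.4
finger_force: 1.3
```

Y is now about 286.6 with no stop felt yet, so I'll push on gently until the force rises.

Call:
{"api": "step_arm", "payload": {
  "series": [
    [[0, -0.003, 0, 0, 0, 0], [0, -0.006, 0, 0, 0, 0], [0, -0.009, 0, 0, 0, 0], [0, -0.011, 0, 0, 0, 0], [0, -0.011, 0, 0, 0, 0]]
  ]
}}

```text
t: 16.85
tcp_pos: [505.0, 262.3, 60.8]
eef_rot: [179.8, -10.9, -2.9]
ft_force: [6.1, -26.5, 7.0]
opening: 0.7
finger_force: 13.3
```

Call:
{"api": "step_arm", "payload": {
  "series": [
    [[0, 0.01, 0, 0, 0, 0], [0, 0.03, 0, 0, 0, 0], [0, 0.06, 0, 0, 0, 0], [0, 0.06, -0.1, 0, 0, 0], [0, 0.06, -0.2, 0, 0, 0]]
  ]
}}

```text
t: 17.48
tcp_pos: [484.1, 234.2, 159.7]
eef_rot: [180.0, -10.9, -2.9]
ft_force: [-0.1, 0.9, -0.8]
opening: 0.4
finger_force: 0.0
```

Call:
{"api": "step_arm", "payload": {
  "series": [
    [[0, 0.03, -0.08, 0, 0, 0], [0, 0.06, -0.16, 0, 0, 0], [0, 0.09, -0.24, 0, 0, 0], [0, 0.09, -0.24, 0, 0, 0], [0, 0.09, -0.24, 0, 0, 0]]
  ]
}}

```text
t: 18.1
tcp_pos: [459.5, 191.1, 276.2]
eef_rot: [180.0, -10.9, -2.9]
ft_force: [-0.4, -0.0, -1.2]
opening: 0.5
finger_force: 0.0
```

Run:
```python
from h import *
p,d,P,T,K=grab('scene');save(p,'s7.png',(280,180,400,300),5)
H,S,V=[c.astype(int) for c in cv2.split(cv2.cvtColor(p,cv2.COLOR_RGB2HSV))];z=P[...,2]
m=((H<5)|(H>172))&(S>150)&(V>90)&(z>70)&(z<90)&(P[...,1]>150);q=np.median(P[m],0);print('knob',q,'Y',q[0]*.0558+q[1]*.9984)
m=(H>20)&(H<32)&(S>130)&(z>140)&(P[...,1]>150);q=P[m];print('tab',m.sum(),q.mean(0),q[:,2].max())
s=manip.read_state();print(s['tcp_pos'],s['ft_force'])
```

```text
knob [505.8 278.6  80.1] Y 306.37082659613674
tab 177 [551.9 243.7 239. ] 461.9652742009515
[459.4 191.2 275.8] [0.2 0.3 0.1]
```

View pics/s7.png

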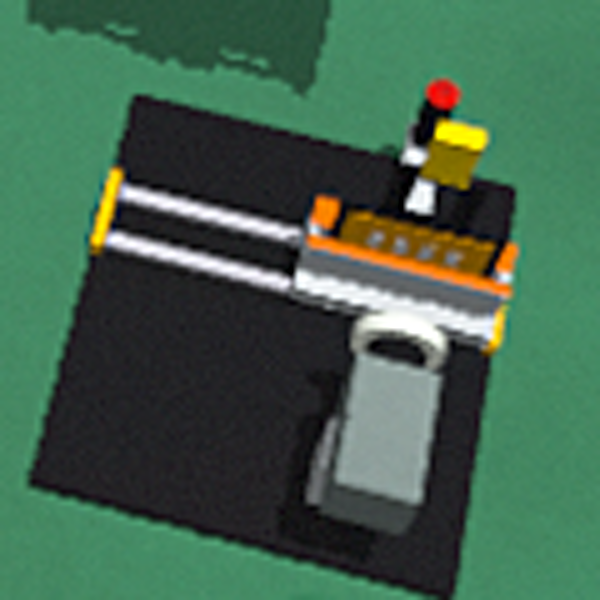

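The holder is against its right-hand end stop (500,330), and the carrier stands upright and free of the arm (tab at (455,155)).

```bash
python3 -c "
from plant import manip; print(manip.finish_job())"
```

```text
the job is handed in; nothing more can be done
None
```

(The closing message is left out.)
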